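# Set the sharpener to speed 5 and start it

## Task

Get the wet-stone sharpener running for the chisel: with a fingertip, and without gripping it, push its speed selector round click by click to speed 5, the fifth of the seven dots counted from the smallest, so that it rests in that click. Then press the green start button fully in and let it come back out. Do not press start while the selector is at any other speed, do not press the red stop button, and leave the honing guide, chisel, wooden block and mallet where they are.

Things in the scene. Friction and masses are not known exactly. Their poses are not given: they have to be found in the camera images.
- sharpener: Green wet-stone sharpener, fixed on the bench, 410 x 320 mm. Origin on the bench under it; -x is its front (operator), +y operator's left. Deck 115 mm high; tub and stone to 143 mm, centred at x +85 mm, r 118; tool-rest bar 171 mm high at x +125. Control panel x -190 to -70 mm, 94 mm high in front to 115, sloping 10 deg down to the operator; at x -130: selector y +70, start y -36, stop y -100.
- speed_selector (a joint): Selector angle (rad), growing clockwise seen from above. 7 clicks 30 deg apart: speed 1 at 0 (pointer to machine's +y), 4 at 1.571 (machine's +x), 5 at 2.094, 7 at 3.142 (-y); stops just past 1 and 7. White dots 42 mm from the axis, smallest at 1, biggest at 7. Leaving a click takes 0.085 N m (3.5 N at 24 mm); past half way it snaps by itself into the next click and stays. Starts at 1, 2 or 3.
- selector_knob: Selector handle. Origin on its axis at the panel's surface; z = panel's normal, x = along the white pointer, turning with it. Silver skirt r 32 mm, to 9 mm above the panel; on it a black bar 60 mm long (x -30 to 30), 14 mm wide (y -7 to 7), 9 to 33 mm above the panel. Clockwise: push the bar's +y flank near the pointer end (or -y flank near the tail). Light to turn; not to be forced or squeezed.
- start_button (a joint): Travel of the green start button (m): 0 out, 0.006 fully in. Springs back; 1.5 N starts it moving, 5 N holds it fully in.
- start_button_top (a point): Centre of the top face of the green start button, 26 mm across; z is the panel's normal, it is pressed along -z. It stands 10 mm proud of its black collar (42 mm across), 22 mm above the panel.
- stop_button (a joint): Travel of the red stop button (m): 0 out, 0.006 fully in. Not to be pressed.
- stop_button_top (a point): Centre of the top face of the red stop button, 30 mm across, 64 mm to the operator's right of the start button.
- honing_guide: Loose small aluminium honing guide, 32 x 44 x 20 mm, standing on the deck left of the stone, behind the selector. Origin under its middle. Leave alone.
- chisel: Loose bench chisel lying on the bench to the left of the machine, 295 mm long (handle to its -x), 28 mm high. Origin near the ferrule, on the bench. Leave alone.
- mortise_block: Loose pale wooden block with a mortise and red painted faces, 150 x 66 x 45 mm, on the bench to the right of the machine. Origin under its middle. Leave alone.
- mallet: Loose wooden mallet lying on the bench to the right of the block, 280 mm long along its x, head 60 x 115 x 75 mm at +x. Origin on the bench near the middle of its length. Leave alone.

How it is judged (in metres and radians):
On the way, in this order (a step that is already met when the one before it is completed fails the run):
1. the selector rests in click 5 (value of joint speed_selector between 1.97 and 2.22 rad), for 0.3 s.
2. the start button is pressed in with the selector at 5 (all of step 1 and value of joint start_button above 0.0045 m), for 0.05 s.
At the end, for the whole second after the job is handed in: The speed selector rests in click 5 (2.09 rad, within about 0.12), the start button has been pressed in (at least 4.5 of its 6 mm) after that, and both buttons stand fully out (all of step 1 and value of joint each of start_button, stop_button below 0.001 m); the robot touches nothing.
It fails at once if start pressed while the selector is not at speed 5 (value of joint start_button above 0.003 m and (value of joint speed_selector below 1.97 rad or value of joint speed_selector above 2.22 rad)).
It fails at once if stop button pressed (value of joint stop_button above 0.002 m).
It fails at once if selector gripped or forced (more than 25 N) (contact force between selector_knob and the fingers above 25 N).
It fails at once if honing guide, chisel, block or mallet moved by more than 15 mm or lifted (distance of any of honing_guide, chisel, mortise_block, mallet from where it was at the start of the episode above 0.015 m).
It also fails if it takes over 54 s, if anything falls off the work surface, if the arm or the gripper's body presses on something with over 40 N, if the wrist force passes 120 N, or if a joint passes its speed limit or range.

## Robot

A 7-joint arm with a two-finger parallel gripper is mounted at the origin on the work surface. World frame = base frame: x ahead of the robot, y to its left, z up, the work surface at z = 0. Lengths are in mm, angles in rad, forces in N, time in s.
With the tool pointing down it reaches from about 400 to 875 mm from the base axis. Payload 4.4 kg.
Tool frame: the origin (TCP) lies at the very end of the fingers, on their centre line; the grasp point (between the pads) lies 19 mm behind it; z points along the fingers, y is the direction in which the jaws open and shut (so a half turn about z gives the same grasp; the last joint's range is limited). The gripper opens to 85 mm and grips with 20 to 120 N. Pads are 22 mm wide; open, the fingers measure 114 mm over their backs; the gripper's body (76 mm by 85 mm) begins 54 mm behind the grasp point. The pads swing forward as they close: fully open they stand 13 mm farther back than shut.
Start: joints at [-1.38, 0.628, 0.038, 1.517, -0.027, 0.996, -0.02], TCP at [165.066, 628.706, 231.313] pointing down, gripper open.
Joint ranges: [-3.06, 3.06], [-0.37, 2.12], [-1.25, 1.32], [0.18, 2.47], [-1.1, 4.24], [0.23, 1.98], [-2.94, 2.94]. Speed limits (rad/s): [2.57, 2.57, 3.14, 3.14, 3.14, 3.14, 3.14].

## Interface

Orientations are given as [roll, pitch, yaw] about the fixed x, y, z axes, in that order (R = Rz(yaw) Ry(pitch) Rx(roll)).
In Python, from cell import ctrl gives the robot as it stands. The module is installed in compiled form; this text tells all that it offers.
- The arm moves only by the shell command python3 -m jog 'ROWS'. ROWS is text: rows parted by semicolons, each of 7 numbers parted by spaces: the shift along the tool's x, y, z in mm, then the turn, a rotation vector about the tool's x, y, z in degrees, then the opening, from -1 (shut) to 1 (fully open). In form: x y z wx wy wz claw; .... A call has 1 to 8 rows; each row is the pose to reach, as a shift and turn from the pose commanded when the call began, along the tool's axes at that moment; what a row does not reach only later rows make up. A row lasts 1/8 s, in which the tool goes at most 62.5 mm and 10.7 degrees, less where a joint would pass 70% of its speed; a pose out of reach is approached as far as the arm can. A call with a gripper value outside its range is refused whole. The fingers move at their own pace and stop on an object; the grip force is fixed at half the most. Time passes only in rows, so rows that repeat a pose let the fingers close. It gives the time, the measured TCP pose, the force and the opening at its end, in the units of the state.
- ctrl.read_state(): the state, without advancing time (a new reading comes with each control period).
- ctrl.get_image(name): name is "scene" or "top"; returns a dict with "image" (384x512x3 uint8, red, green, blue), "z_map" (384x512 float32, mm along the optical axis (not along the pixel's ray), 0 where there is no reading), "vertical_fov" (degrees; the focal length in pixels is half the picture's height over the tangent of half this angle, whatever the lens; pixels are square), "cx", "cy" (the principal point, pixels), "k1" (the pictures are not rectified: a ray, as slopes to the right and down, at radius r is drawn at 1 + k1 r^2 times it, then the intrinsics apply), "extrinsics" (4x4, takes a point from world to camera coordinates). Camera axes: x right, y down, z forward; pixel columns grow to the right and rows downward; lengths in mm; the calibration is good to about 2 mm. A picture is of the moment at which its call begins.
- ctrl.finish_job(): hands the job in, once; it reports no verdict.
The state is a dict: "clock": time; "qpos": joint angles; "qd": joint speeds; "tau": joint torques, N m; "eef_pos": TCP position; "tool_rot": TCP orientation; "force": force on the tool from outside, world axes, zero at the start; "torque": the same for the moment, N m; "width": finger opening in mm.
Only numpy, scipy, OpenCV 4.12 (cv2) and the standard library are available. Lean on these libraries where they do the work, as an engineer would, in place of code of your own. Each camera call takes 0.05 s, during which the arm holds its last target.

## Working session

There is one attempt and no reset: what is moved stays moved. The work goes in short steps, Python scripts to look and compute and a shell command to move; the robot and the scene stay as the last step left them, time stands still between calls to the robot, and variables do not carry over. Pictures are saved under pics/ and viewed, and the job is handed in when it is done.

```bash
mkdir -p pics
cat > h.py <<'E'
import numpy as np, cv2
from cell import ctrl
def grab(n,tag):
    d=ctrl.get_image(n); cv2.imwrite(f'pics/{tag}.png',d['image'][:,:,::-1]); np.savez(f'pics/{tag}.npz',**d); return d
def cam(d):
    h,w=d['z_map'].shape; f=h/2/np.tan(np.radians(float(d['vertical_fov']))/2)
    K=np.array([[f,0,float(d['cx'])],[0,f,float(d['cy'])],[0,0,1]]); D=np.array([float(d['k1']),0,0,0,0]); return K,D,np.array(d['extrinsics'])
def world(d,uv,z=None):
    K,D,E=cam(d); uv=np.atleast_2d(np.array(uv,float))
    p=cv2.undistortPoints(uv.reshape(-1,1,2),K,D).reshape(-1,2)
    if z is None: z=d['z_map'][uv[:,1].round().astype(int),uv[:,0].round().astype(int)]
    P=np.c_[p*np.c_[z],np.ones(len(p))*z]
    return (P-E[:3,3])@E[:3,:3]
def cloud(d):
    h,w=d['z_map'].shape; v,u=np.mgrid[:h,:w]; uv=np.c_[u.ravel(),v.ravel()]
    return world(d,uv).reshape(h,w,3)
def proj(d,P):
    K,D,E=cam(d); r,_=cv2.Rodrigues(E[:3,:3]); return cv2.projectPoints(np.atleast_2d(P).astype(float),r,E[:3,3],K,D)[0].reshape(-1,2)
E
python3 - <<'E'
from h import *
for n in('scene','top'):
    d=grab(n,n+'0'); print(n,d['vertical_fov'],d['k1'],d['cx'],d['cy'],np.array(d['extrinsics']).round(3).tolist())
print(ctrl.read_state())
E
```

```text
scene 56.89100158682085 -0.009436389796163206 254.62008391262333 189.54455668504042 [[-0.278, 0.96, 0.012, 206.188], [0.73, 0.22, -0.647, -294.523], [-0.624, -0.171, -0.762, 1427.133], [0.0, 0.0, 0.0, 1.0]]
top 44.20230756284386 -0.016891741750356046 252.19758075188503 190.03943143941044 [[-0.027, -1.0, -0.015, -23.858], [-0.994, 0.028, -0.104, 565.318], [0.104, 0.012, -0.994, 1256.562], [0.0, 0.0, 0.0, 1.0]]
{'clock': 0.1, 'qpos': array([-1.37976123,  0.62921235,  0.03846312,  1.51826769, -0.02699765,
        0.99630877, -0.01999488]), 'qd': array([ 0.00056348, -0.00268985, -0.00091402, -0.0019045 ,  0.00049747,
        0.00199316,  0.0005033 ]), 'tau': array([ 2.74991471e-03, -5.64524925e+01,  1.23024669e+00, -1.93968040e+01,
        1.12449788e-02,  5.50976765e-03,  7.46538660e-06]), 'eef_pos': array([164.95285771, 628.14374539, 230.50823844]), 'tool_rot': array([-3.13991514e+00,  2.74766504e-05,  2.88474914e+00]), 'force': array([ 0.27958835, -0.41478631,  0.48243482]), 'torque': array([-0.00513026,  0.05181046, -0.01870008]), 'width': 85.2857489555016}
```

```bash
ls pics
```

```text
scene0.npz
scene0.png
top0.npz
top0.png
```

View pics/scene0.png

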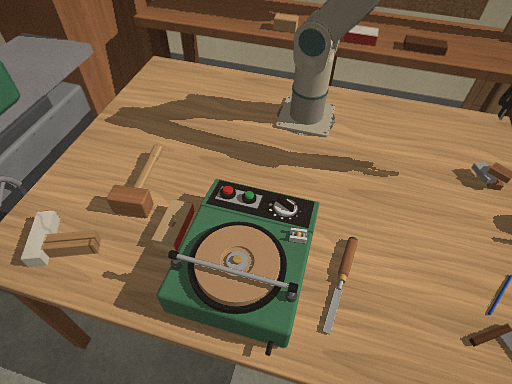

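View pics/top0.png

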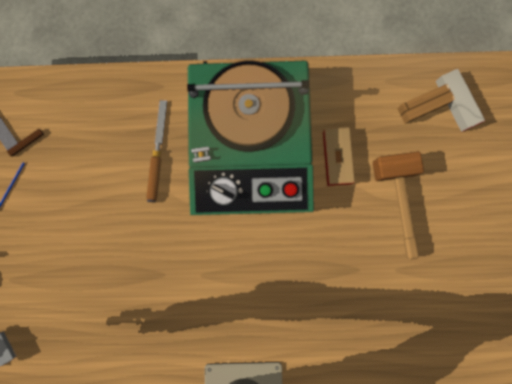

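The scene picture shows the sharpener ahead of the base, with its panel facing the robot. In the top picture the selector is at about (223,191), start at (265,190) and stop at (290,190). Next I'll zoom in and measure these.

Run:
```python
from h import *
a=cv2.imread('pics/top0.png')[155:220,185:320]; b=cv2.imread('pics/scene0.png')[170:250,205:325]
cv2.imwrite('pics/zt.png',cv2.resize(a,None,fx=5.5,fy=5.5,interpolation=cv2.INTER_CUBIC))
cv2.imwrite('pics/zs.png',cv2.resize(b,None,fx=6,fy=6,interpolation=cv2.INTER_CUBIC))
for n in('top0','scene0'):
    d=dict(np.load(f'pics/{n}.npz')); im=d['image'].astype(int); C=cloud(d)
    R,G,B=im[...,0],im[...,1],im[...,2]
    x,y,z=C[...,0],C[...,1],C[...,2]
    pan=(z>70)&(z<150)
    for nm,m in(('red',(R>150)&(G<60)&(B<60)&pan),('green',(G>110)&(R<60)&(B<110)&pan)):
        k,l,s,c=cv2.connectedComponentsWithStats(m.astype(np.uint8))
        for i in range(1,k):
            if s[i,4]>25: print(n,nm,s[i].tolist(),c[i].round(1),np.median(C[l==i],0).round(1),world(d,c[i]).round(1))
    # deck green points fit
    m=(G>R+20)&(z>105)&(z<122)
    p=C[m]; print('deck',len(p),p.min(0).round(),p.max(0).round(),np.median(p,0).round(1))
    if n=='top0':
        r=cv2.minAreaRect(((G>R+20)&(G>B+10)&(z>80)&(z<125)).astype(np.uint8).nonzero()[0][:,None].astype(np.float32).repeat(2,1)) if 0 else None
        m=(z>80)&(z<180)&(x>300)&(y>-160)&(y<260)
        print(cv2.minAreaRect(C[m][:,:2].astype(np.float32)))
```

```text
top0 red [286, 185, 9, 9, 69] [290. 189.] [ 554.  -135.6  128.3] [[ 553.5 -135.1  133.3]]
top0 green [261, 186, 8, 8, 56] [264.5 189.7] [553.6 -71.5 128.6] [[554.2 -71.6 126. ]]
deck 5209 [ 538. -195.  105.] [892. 121. 122.] [671.6 -26.8 115. ]
((695.6895751953125, -18.550445556640625), (282.89544677734375, 399.5703430175781), 89.9609603881836)
scene0 red [223, 186, 10, 8, 54] [227.9 189. ] [ 556.  -133.9  128.7] [[ 558.4 -132.9  131.8]]
deck 5350 [  214. -1189.   105.] [899. 123. 121.] [761.5  18.5 115.6]
```

View pics/zt.png

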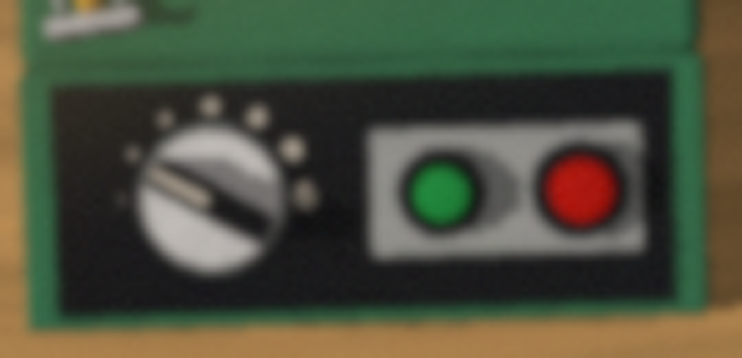

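View pics/zs.png

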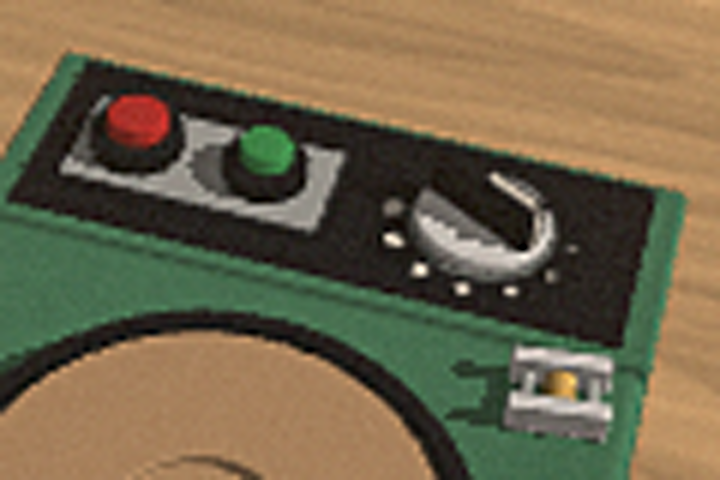

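```bash
cat > fit.py <<'E'
from h import *
from scipy.optimize import least_squares
t=np.radians(10); U=np.array([np.cos(t),0,np.sin(t)]); N=np.array([-np.sin(t),0,np.cos(t)]); Y=np.array([0,1,0.])
def P0(y): return np.array([-130,y,94+60*np.tan(t)])
def dot(k): a=np.radians(30*(k-1)); return P0(70)+42*(np.cos(a)*Y+np.sin(a)*U)
START=P0(-36)+22*N; STOP=P0(-100)+22*N
M={'top0':[(dot(2),133,153),(dot(3),165,118),(dot(4),211,105),(dot(5),258,117),(dot(6),293,149),(dot(7),306,194),(START,441,194),(STOP,580,188)],
'scene0':[(dot(1),573,248),(dot(2),551,276),(dot(3),512,291),(dot(4),463,289),(dot(5),420,270),(dot(6),394,239),(dot(7),393,207),(START,268,148),(STOP,138,118)]}
S={'top0':(5.5,185,155),'scene0':(6,205,170)}
ds={n:dict(np.load(f'pics/{n}.npz')) for n in M}
def pose(p,X):
    c,s=np.cos(p[2]),np.sin(p[2]); return np.atleast_2d(X)@np.array([[c,s,0],[-s,c,0],[0,0,1]])+[p[0],p[1],0]
def res(p,names):
    o=[]
    for n in names:
        f,u,v=S[n]; uv=np.array([[(a+.5)/f-.5+u,(b+.5)/f-.5+v] for _,a,b in M[n]])
        o.append((proj(ds[n],pose(p,np.array([m[0] for m in M[n]])))-uv).ravel())
    return np.concatenate(o)
if __name__=='__main__':
    for names in(['top0'],['scene0'],['top0','scene0']):
        r=least_squares(res,[690,-35,0],args=(names,)); p=r.x
        print(names,p.round(4),np.abs(r.fun).max().round(2),np.sqrt((r.fun**2).mean()).round(2))
        print(' knob',pose(p,P0(70)).round(1),'start',pose(p,START).round(1),'stop',pose(p,STOP).round(1))
E
python3 fit.py
python3 - <<'E'
from h import *
# machine heights check: side walls / deck
d=dict(np.load('pics/top0.npz'));C=cloud(d);z=C[...,2]
for u,v in((223,191),(216,188),(229,194),(210,202),(240,205),(290,205),(250,158)): print(u,v,world(d,[u,v]).round(1))
E
```

```text
['top0'] [ 6.881617e+02 -3.700640e+01 -1.700000e-03] 0.45 0.24
 knob [[558.3  33.2 104.6]] start [[554.3 -72.8 126.2]] stop [[ 554.2 -136.8  126.2]]
['scene0'] [ 6.870731e+02 -3.431110e+01  1.510000e-02] 0.46 0.26
 knob [[556.   33.7 104.6]] start [[553.8 -72.3 126.2]] stop [[ 554.8 -136.3  126.2]]
['top0', 'scene0'] [ 6.877255e+02 -3.575960e+01  5.800000e-03] 0.64 0.36
 knob [[557.3  33.5 104.6]] start [[554.1 -72.5 126.2]] stop [[ 554.5 -136.5  126.2]]
223 191 [[553.1  32.3 134. ]]
216 188 [[560.6  49.2 139.4]]
229 194 [[544.7  17.2 138.4]]
210 202 [[529.5  69.1  96.9]]
240 205 [[519.6  -7.9  96.6]]
290 205 [[ 515.7 -135.9  101.5]]
250 158 [[637.9 -37.1 114.9]]
```

The two cameras agree to about 2 mm on the knob at (557,33.5) and on start at (554,-72.5). The pointer is on dot 2, so the selector needs three clicks. I'll write a planner that works in the panel frame.

```bash
cat > plan.py <<'E'
from fit import *
from scipy.spatial.transform import Rotation as Ro
p=np.array([687.7,-35.8,.0058])
Rz=Ro.from_euler('z',p[2]).as_matrix()
KN=pose(p,P0(70))[0]; u=Rz@U; n=Rz@N; y=Rz@Y; ST=pose(p,START)[0]
def state():
    s=ctrl.read_state(); return np.array(s['eef_pos']),Ro.from_euler('xyz',s['tool_rot']).as_matrix(),s
def push(th,gap,h=16,r=24):
    a=np.radians(th); pt=np.cos(a)*y+np.sin(a)*u; nf=np.cross(n,pt)
    R=np.c_[nf,np.cross(-n,nf),-n]; return KN+r*pt+(18+gap)*nf+h*n,R
def above(P,yawth,h):
    R=push(yawth,0)[1]; return P+h*n,R
def rel(goals,base=None):
    x,R,s=state()
    if base: x,R=base
    for g,G in goals:
        print(np.r_[R.T@(g-x),np.degrees(Ro.from_matrix(R.T@G).as_rotvec())].round(1), 'world',g.round(1))
    print('now',x.round(1),'force',np.round(s['force'],2),'w',round(s['width'],1),'t',s['clock'],'q',np.round(s['qpos'],2))
def local(): # tcp in knob panel frame
    x,R,s=state(); d=x-KN; return [round(float(v),1) for v in (d@u,d@y,d@n)]
E
python3 -c "
from plan import *
rel([push(30,14,90),push(30,14,16)])"
```

```text
[-491.  -448.    40.8   -3.9   -9.2   14.9] world [526.   70.  190.5]
[-503.4 -444.6  113.7   -3.9   -9.2   14.9] world [538.8  70.1 117.6]
now [165.  628.1 230.5] force [ 0.28 -0.41  0.48] w 85.3 t 0.1 q [-1.38  0.63  0.04  1.52 -0.03  1.   -0.02]
```

```bash
python3 -m jog '-60 -55 0 0 0 0 -1; -120 -110 0 0 0 0 -1; -180 -165 0 0 0 0 -1; -240 -220 0 0 0 0 -1; -300 -275 0 0 0 0 -1; -360 -330 10 0 0 0 -1; -420 -385 20 0 0 0 -1; -450 -415 20 0 0 0 -1'; python3 -c "
from plan import *
rel([push(30,14,90),push(30,14,16)])"
```

```text
clock: 1.1
eef_pos: [435.7, 206.6, 218.3]
tool_rot: [3.142, -0.0, 2.885]
force: [0.5, 0.7, -0.5]
width: 0.1
[-122.  -109.1   27.8   -3.8   -9.3   14.9] world [526.   70.  190.5]
[-134.4 -105.8  100.7   -3.8   -9.3   14.9] world [538.8  70.1 117.6]
now [435.7 206.6 218.3] force [ 0.48  0.74 -0.45] w 0.1 t 1.1 q [-0.55  0.41  0.07  1.99 -0.04  0.74  0.86]
```

```bash
python3 -m jog '0 0 0 0 0 0 -1; 0 0 0 0 0 0 -1'; python3 -c "
from plan import *
rel([push(30,14,90),push(30,14,16)])"
```

```text
clock: 1.35
eef_pos: [434.6, 208.6, 218.3]
tool_rot: [3.142, -0.001, 2.884]
force: [-0.4, -0.1, 0.6]
width: -0.2
[-123.7 -110.7   27.7   -3.8   -9.3   14.9] world [526.   70.  190.5]
[-136.2 -107.4  100.5   -3.8   -9.3   14.9] world [538.8  70.1 117.6]
now [434.6 208.6 218.3] force [-0.42 -0.13  0.6 ] w -0.2 t 1.35 q [-0.55  0.41  0.07  1.99 -0.04  0.74  0.85]
```

Commanded and measured poses agree. I'll go to the point above the start of the push.

```bash
python3 -m jog '-35 -30 5 -1 -2.3 3.7 -1; -65 -58 12 -2 -4.6 7.5 -1; -95 -85 20 -2.9 -7 11.2 -1; -124 -111 28 -3.8 -9.3 14.9 -1; -124 -111 28 -3.8 -9.3 14.9 -1; -124 -111 28 -3.8 -9.3 14.9 -1'; python3 -c "
from plan import *
grab('scene','s1');grab('top','t1')
for n,(a,b,c,d),f in(('s1',(150,250,200,330),6),('t1',(140,225,180,320),5)):
    cv2.imwrite('pics/z'+n+'.png',cv2.resize(cv2.imread('pics/'+n+'.png')[a:b,c:d],None,fx=f,fy=f,interpolation=2))
rel([push(30,14,90),push(30,14,16)])"
```

```text
clock: 2.1
eef_pos: [526.1, 71.9, 190.4]
tool_rot: [3.054, 0.15, 2.621]
force: [1.0, -0.5, -0.4]
width: 0.0
[-0.6 -1.8  0.1  0.  -0.   0.2] world [526.   70.  190.5]
[-0.6 -1.8 74.1  0.  -0.   0.2] world [538.8  70.1 117.6]
now [526.3  71.8 190.7] force [ 0.27 -0.33  0.31] w -0.1 t 2.2 q [-0.32  0.45  0.15  2.06 -0.07  0.47  0.93]
```

View pics/zs1.png

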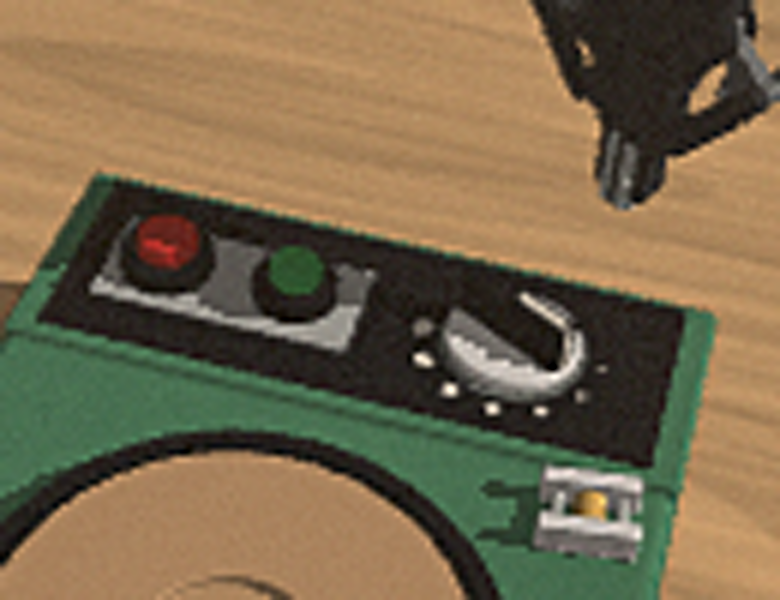

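View pics/zt1.png

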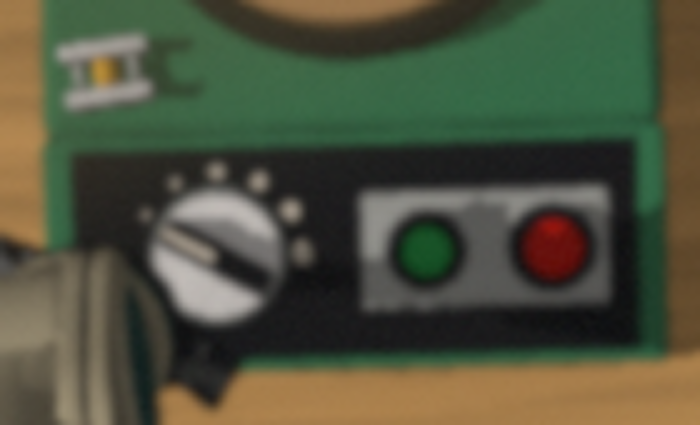

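The closed fingertip is on the operator side of the pointer end, and the selector is still on dot 2 (top crop around (190,240)). I'll descend next.

```bash
python3 -m jog '0 -2 20 0 0 0 -1; 0 -2 40 0 0 0 -1; 0 -2 60 0 0 0 -1; 0 -2 74 0 0 0 -1; 0 -2 74 0 0 0 -1; 0 -2 74 0 0 0 -1'; python3 -c "
from plan import *
grab('scene','s2')
for n,(a,b,c,d),f in(('s2',(150,250,200,330),6),):
    cv2.imwrite('pics/z'+n+'.png',cv2.resize(cv2.imread('pics/'+n+'.png')[a:b,c:d],None,fx=f,fy=f,interpolation=2))
print(local())
rel([push(t,g) for t,g in ((30,5),(30,1),(35,0),(40,0),(45,0),(48,0))])"
```

```text
clock: 2.95
eef_pos: [538.8, 68.1, 118.0]
tool_rot: [3.054, 0.152, 2.618]
force: [-0.2, 0.4, -0.2]
width: 0.1
[-15.6, 34.7, 16.5]
[-7.8  1.7  0.5  0.   0.1  0. ] world [546.5  65.7 119. ]
[-11.8   1.7   0.5   0.    0.1   0. ] world [550.   63.7 119.6]
[-15.    3.2   0.5   0.    0.1   5. ] world [553.4  63.4 120.2]
[-17.3   4.5   0.5   0.    0.1  10. ] world [556.   63.4 120.6]
[-19.6   5.6   0.5   0.    0.1  15. ] world [558.5  63.2 121.1]
[-21.1   6.1   0.5   0.    0.1  18. ] world [560.1  62.9 121.3]
now [538.9  68.  118.1] force [ 0.52 -0.77 -0.58] w 0.1 t 3.0 q [-0.28  0.59  0.11  2.09 -0.1   0.3   0.96]
```

View pics/zs2.png

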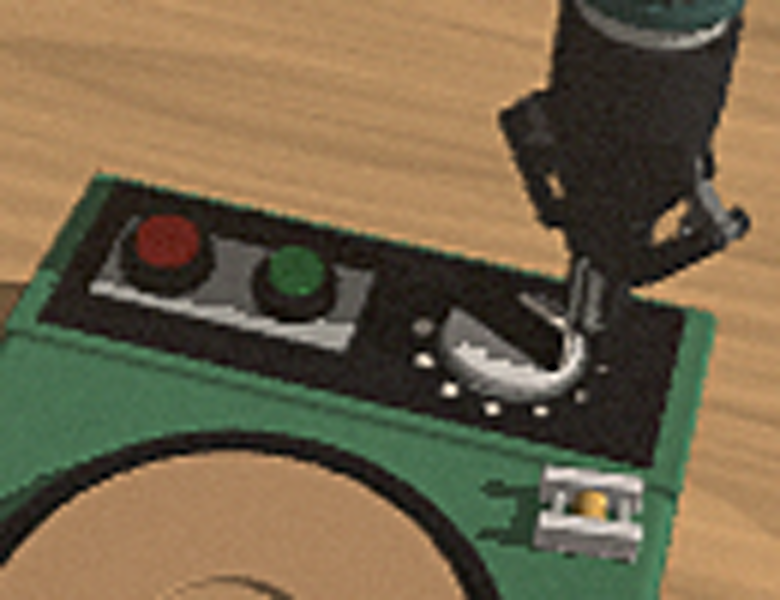

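The tip is at (590,310) in the crop, next to the bar and clear of it. Now the first click.

```bash
python3 -m jog '-8 1.7 0.5 0 0 0 -1; -12 1.7 0.5 0 0 0 -1; -15 3.2 0.5 0 0 5 -1; -17.3 4.5 0.5 0 0 10 -1; -19.6 5.6 0.5 0 0 15 -1; -21.1 6.1 0.5 0 0 18 -1; -21.1 6.1 0.5 0 0 18 -1; -21.1 6.1 0.5 0 0 18 -1'; python3 -c "
from plan import *
grab('scene','s3')
for n,(a,b,c,d),f in(('s3',(150,250,200,330),6),):
    cv2.imwrite('pics/z'+n+'.png',cv2.resize(cv2.imread('pics/'+n+'.png')[a:b,c:d],None,fx=f,fy=f,interpolation=2))
print(local())
rel([push(t,g) for t,g in ((48,0),(54,0),(60,0),(65,0),(70,0),(75,0),(78,0))])"
```

```text
clock: 4.0
eef_pos: [559.7, 62.4, 120.7]
tool_rot: [3.012, 0.118, 2.303]
force: [0.5, -0.5, -0.4]
width: -0.1
[5.3, 29.0, 15.4]
[ 0.   0.6 -0.6 -0.   0.1  0. ] world [560.1  62.9 121.3]
[-2.6  2.4 -0.6 -0.   0.1  6. ] world [563.1  62.1 121.9]
[-5.4  3.9 -0.6 -0.   0.1 12. ] world [566.   61.1 122.4]
[-7.8  4.9 -0.6 -0.   0.1 17. ] world [568.3  60.  122.8]
[-10.3   5.6  -0.6  -0.    0.1  22. ] world [570.5  58.6 123.2]
[-12.8   6.2  -0.6  -0.    0.1  27. ] world [572.6  57.1 123.6]
[-14.4   6.4  -0.6  -0.    0.1  30. ] world [573.8  56.1 123.8]
now [559.7  62.4 120.7] force [-0.45 -0.97  0.7 ] w -0.5 t 4.05 q [-0.3   0.61  0.18  2.04 -0.22  0.34  0.78]
```

View pics/zs3.png

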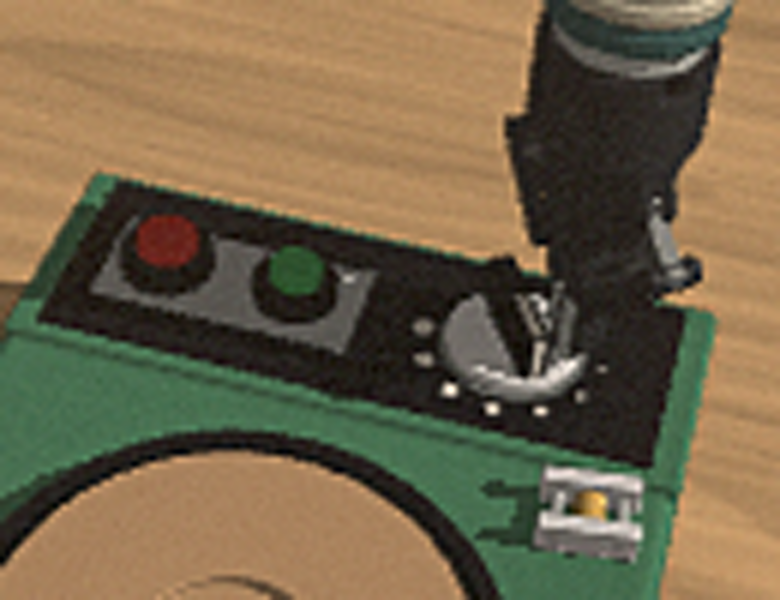

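The pointer now aims at dot 3 (crop (541,410)). Second click.

```bash
python3 -m jog '-2.6 2.4 -0.6 0 0 6 -1; -5.4 3.9 -0.6 0 0 12 -1; -7.8 4.9 -0.6 0 0 17 -1; -10.3 5.6 -0.6 0 0 22 -1; -12.8 6.2 -0.6 0 0 27 -1; -14.4 6.4 -0.6 0 0 30 -1; -14.4 6.4 -0.6 0 0 30 -1; -14.4 6.4 -0.6 0 0 30 -1'; python3 -c "
from plan import *
grab('scene','s4')
for n,(a,b,c,d),f in(('s4',(150,250,200,330),6),):
    cv2.imwrite('pics/z'+n+'.png',cv2.resize(cv2.imread('pics/'+n+'.png')[a:b,c:d],None,fx=f,fy=f,interpolation=2))
print(local())
rel([push(t,g) for t,g in ((78,0),(84,0),(90,0),(95,0),(100,0),(105,0),(108,0))])"
```

```text
clock: 5.05
eef_pos: [573.8, 56.2, 123.8]
tool_rot: [2.971, 0.037, 1.784]
force: [-0.3, -0.3, -0.3]
width: 0.0
[19.7, 22.7, 16.0]
[-0.1  0.   0.   0.   0.1  0.1] world [573.8  56.1 123.8]
[-2.7  1.8  0.   0.   0.1  6.1] world [576.1  54.  124.2]
[-5.5  3.2  0.   0.   0.1 12.1] world [578.   51.6 124.5]
[-7.9  4.2  0.   0.   0.1 17.1] world [579.5  49.4 124.8]
[-10.4   5.    0.    0.    0.1  22.1] world [580.8  47.1 125. ]
[-12.9   5.6   0.    0.    0.1  27.1] world [581.9  44.8 125.2]
[-14.5   5.8   0.    0.    0.   30.1] world [582.4  43.3 125.3]
now [573.8  56.2 123.8] force [-0.06 -0.53  0.01] w 0.2 t 5.1 q [-0.37  0.63  0.31  2.   -0.42  0.39  0.46]
```

View pics/zs4.png

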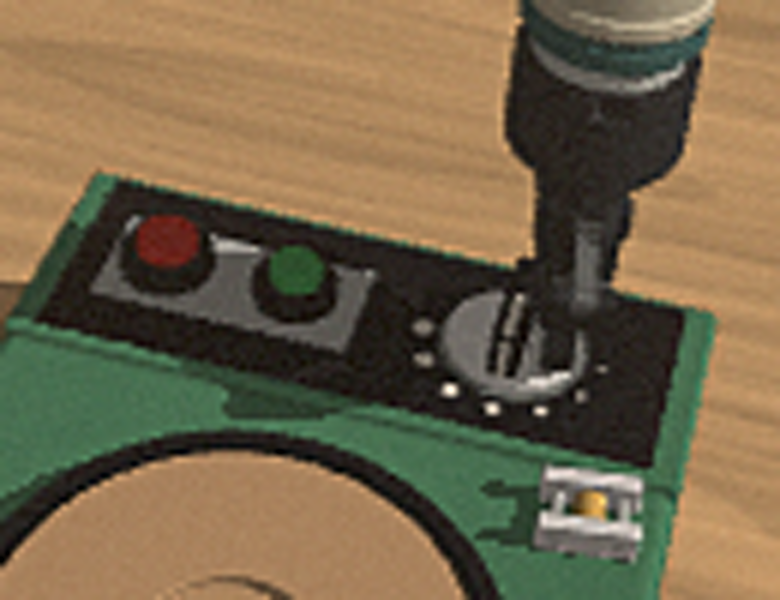

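The pointer now aims at dot 4 (492,408). Third click.

```bash
python3 -m jog '-2.7 1.8 0 0 0 6 -1; -5.5 3.2 0 0 0 12 -1; -7.9 4.2 0 0 0 17 -1; -10.4 5 0 0 0 22 -1; -12.9 5.6 0 0 0 27 -1; -14.5 5.8 0 0 0 30 -1; -14.5 5.8 0 0 0 30 -1; -14.5 5.8 0 0 0 30 -1'; python3 -c "
from plan import *
grab('scene','s5')
for n,(a,b,c,d),f in(('s5',(150,250,200,330),6),):
    cv2.imwrite('pics/z'+n+'.png',cv2.resize(cv2.imread('pics/'+n+'.png')[a:b,c:d],None,fx=f,fy=f,interpolation=2))
print(local())
rel([push(108,8),push(108,8,80),above(ST,108,20),above(ST,90,20)])"
```

```text
clock: 6.1
eef_pos: [582.4, 43.3, 125.3]
tool_rot: [2.975, -0.053, 1.268]
force: [0.6, 0.1, -0.1]
width: -0.0
[28.4, 9.7, 16.0]
[8.  0.  0.  0.  0.  0.1] world [584.8  50.9 125.7]
[  8.    0.1 -64.    0.    0.    0.1] world [573.7  50.9 188.7]
[-1.188e+02  8.700e+00 -2.590e+01  0.000e+00  0.000e+00  1.000e-01] world [550.6 -72.6 145.9]
[-1.188e+02  8.700e+00 -2.590e+01  0.000e+00  1.000e-01 -1.790e+01] world [550.6 -72.6 145.9]
now [582.4  43.3 125.3] force [ 0.26 -0.24  0.17] w 0.3 t 6.15 q [-0.42  0.65  0.44  1.98 -0.6   0.44  0.13]
```

View pics/zs5.png

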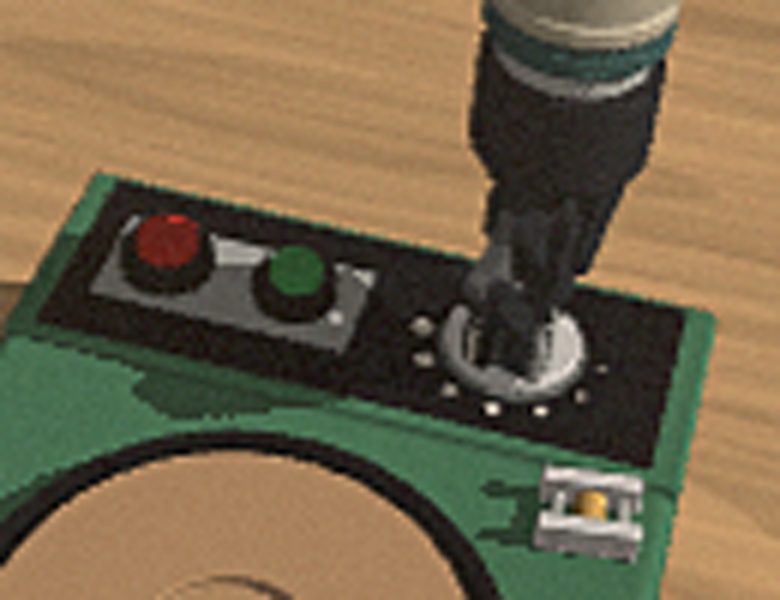

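```bash
python3 -m jog '5 0 0 0 0 0 -1; 8 0 0 0 0 0 -1; 8 0 -35 0 0 0 -1; 8 0 -64 0 0 0 -1; -30 2 -64 0 0 -5 -1; -75 5 -64 0 0 -11 -1; -119 8.7 -60 0 0 -18 -1; -119 8.7 -60 0 0 -18 -1'; python3 -m jog '0 0 0 0 0 0 -1'; python3 -c "
from plan import *
grab('scene','s6');grab('top','t6')
for n,(a,b,c,d),f in(('s6',(150,250,200,330),6),('t6',(140,225,180,320),5)):
    cv2.imwrite('pics/z'+n+'.png',cv2.resize(cv2.imread('pics/'+n+'.png')[a:b,c:d],None,fx=f,fy=f,interpolation=2))
rel([above(ST,90,h) for h in(20,8,0,-7)])"
```

```text
clock: 7.15
eef_pos: [543.6, -77.6, 179.7]
tool_rot: [2.967, 0.003, 1.569]
force: [0.3, 0.2, 0.2]
width: 0.2
clock: 7.28
eef_pos: [544.8, -72.2, 179.6]
tool_rot: [2.967, 0.0, 1.576]
force: [0.1, 0.1, -0.0]
width: 0.1
[-1.7 -0.3 34.   0.  -0.   0.1] world [550.6 -72.6 145.9]
[-1.7 -0.3 46.   0.  -0.   0.1] world [552.7 -72.6 134.1]
[-1.7 -0.3 54.   0.  -0.   0.1] world [554.1 -72.6 126.2]
[-1.7 -0.4 61.   0.  -0.   0.1] world [555.3 -72.6 119.4]
now [545.  -71.  179.5] force [ 0.04 -0.03 -0.7 ] w 0.4 t 7.375 q [-0.18  0.51  0.39  2.02 -0.45  0.5   0.54]
```

View pics/zs6.png

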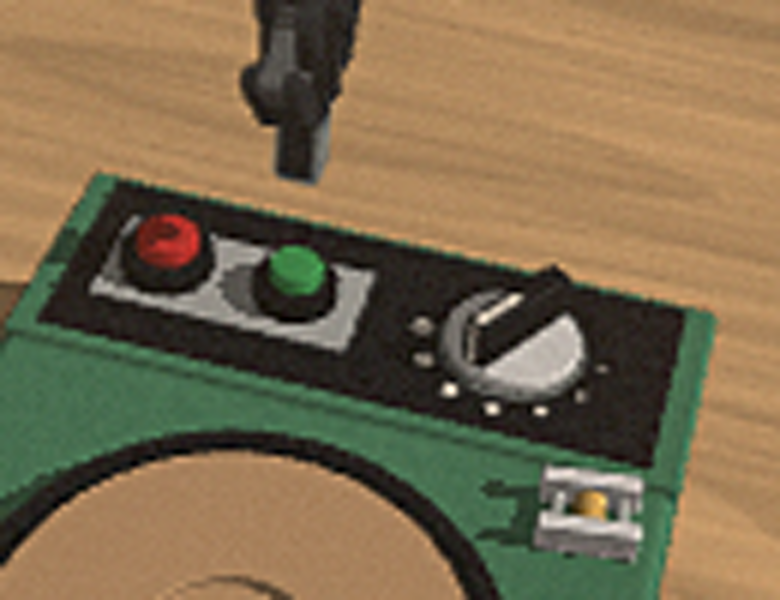

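View pics/zt6.png

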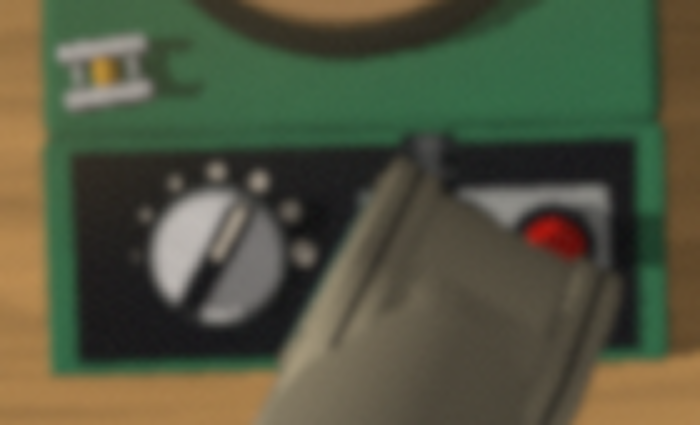

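In the top crop the pointer aims at dot 5 (259,181), which is about 120° and reads as click 5. Start stands clear under the fingertip, so I'll descend to it.

```bash
python3 -m jog '-1.7 -0.3 20 0 0 0 -1; -1.7 -0.3 38 0 0 0 -1; -1.7 -0.3 48 0 0 0 -1; -1.7 -0.3 48 0 0 0 -1; -1.7 -0.3 48 0 0 0 -1'; python3 -c "
from plan import *
grab('scene','s7')
for n,(a,b,c,d),f in(('s7',(150,250,200,330),6),):
    cv2.imwrite('pics/z'+n+'.png',cv2.resize(cv2.imread('pics/'+n+'.png')[a:b,c:d],None,fx=f,fy=f,interpolation=2))
rel([above(ST,90,h) for h in(0,-5,-7)])"
```

```text
clock: 8.0
eef_pos: [553.0, -74.1, 132.7]
tool_rot: [2.966, 0.001, 1.577]
force: [-0.7, 0.6, 0.2]
width: 0.2
[ 1.7 -0.1  6.6  0.1  0.1  0. ] world [554.1 -72.6 126.2]
[ 1.7 -0.2 11.6  0.1  0.1  0. ] world [555.  -72.6 121.3]
[ 1.7 -0.2 13.6  0.1  0.1  0. ] world [555.3 -72.6 119.4]
now [553.1 -74.3 132.8] force [0.71 0.81 0.34] w 0.2 t 8.05 q [-0.12  0.59  0.31  2.04 -0.52  0.4   0.6 ]
```

View pics/zs7.png

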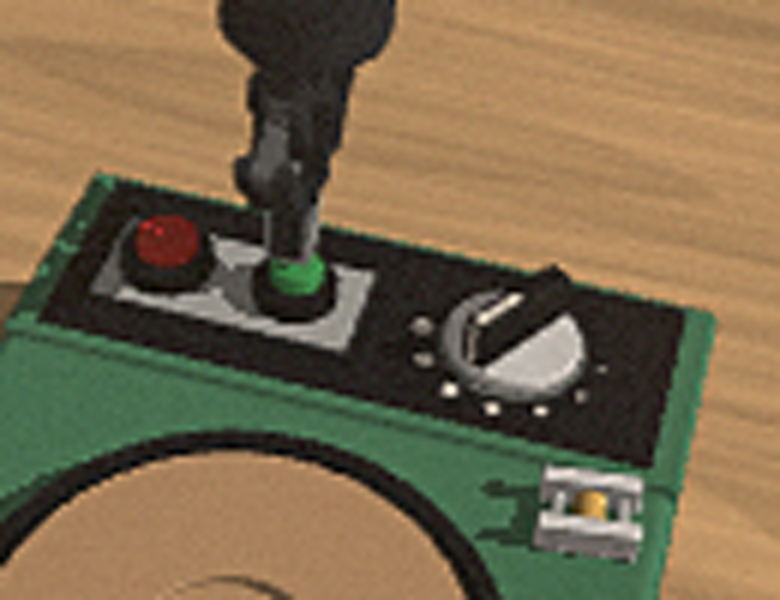

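The tip is centred over the green top, about 6 mm above it, and clear of the red button. Pressing, with force checks.

```bash
python3 -m jog '1.7 0 5 0 0 0 -1; 1.7 0 8 0 0 0 -1; 1.7 0 10 0 0 0 -1; 1.7 0 10 0 0 0 -1'; python3 -m jog '0 0 1.5 0 0 0 -1; 0 0 2.5 0 0 0 -1; 0 0 2.5 0 0 0 -1';python3 -c "
from plan import *
rel([above(ST,90,h) for h in(0,-5,-7)])"
```

```text
clock: 8.55
eef_pos: [554.9, -72.5, 122.6]
tool_rot: [2.966, 0.001, 1.577]
force: [-0.7, 0.8, 5.2]
width: -0.3
clock: 8.93
eef_pos: [555.2, -72.5, 121.6]
tool_rot: [2.965, -0.0, 1.577]
force: [-4.7, 1.8, 19.2]
width: -0.6
[-0.  -0.2 -4.8  0.1 -0.   0. ] world [554.1 -72.6 126.2]
[-0.  -0.2  0.2  0.1 -0.   0. ] world [555.  -72.6 121.3]
[-0.  -0.2  2.2  0.1 -0.   0. ] world [555.3 -72.6 119.4]
now [555.2 -72.5 121.6] force [-4.74  1.85 19.18] w -0.6 t 8.925 q [-0.1   0.61  0.29  2.05 -0.53  0.37  0.61]
```

The force went from 5 N to 19 N over the last 1 mm, so the button is on its end stop. Retreating.

```bash
python3 -m jog '0 0 -8 0 0 0 -1; 0 0 -20 0 0 0 -1; 0 0 -50 0 0 0 -1; 0 0 -90 0 0 0 -1; 0 60 -120 0 0 0 -1; 0 120 -120 0 0 0 -1; 0 120 -120 0 0 0 -1; 0 120 -120 0 0 0 -1'; python3 -c "
from plan import *
ds={}
for n in('scene','top'): ds[n]=grab(n,n+'8')
for n,(a,b,c,d),f in(('scene8',(150,250,200,330),6),('top8',(140,225,180,320),5)):
    cv2.imwrite('pics/z'+n+'.png',cv2.resize(cv2.imread('pics/'+n+'.png')[a:b,c:d],None,fx=f,fy=f,interpolation=2))
rel([above(ST,90,0)])
for nm,u,v in(('start',264.5,189.7),('stop',290,189)):
  w=world(ds['top'],[[u+i,v+j] for i in(-1,0,1) for j in(-1,0,1)]); print(nm,np.median(w,0).round(1))
a=cv2.imread('pics/scene0.png').astype(int);b=cv2.imread('pics/scene8.png').astype(int)
"
```

```text
clock: 9.93
eef_pos: [650.7, -72.2, 257.9]
tool_rot: [2.97, 0.001, 1.576]
force: [-0.8, 0.5, -0.4]
width: 0.4
[   0.3 -117.2  113.4   -0.2    0.    -0. ] world [554.1 -72.6 126.2]
now [650.2 -72.3 258.1] force [-0.05 -0.03  0.24] w 0.1 t 10.025 q [-0.23  0.57  0.49  1.66 -0.39  0.83  0.42]
start [493.8 -63.4 703.2]
stop [ 553.9 -135.4  127.4]
```

View pics/zscene8.png

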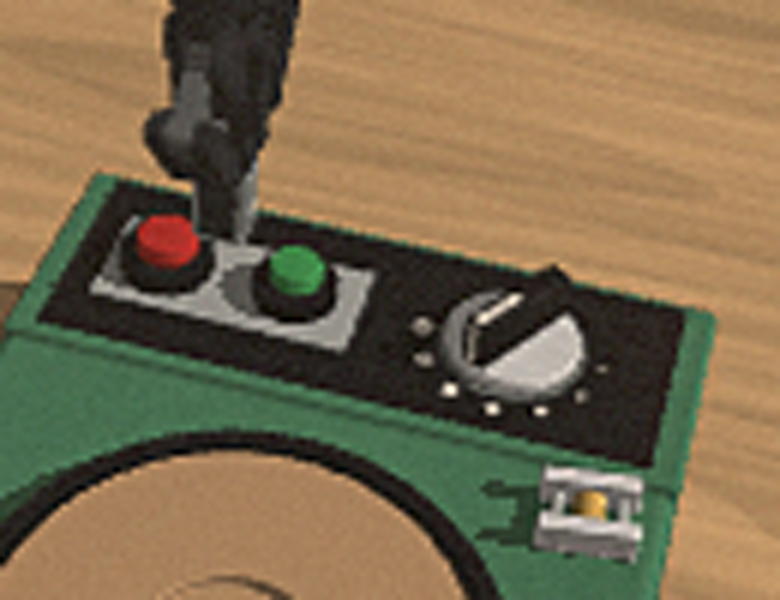

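View pics/ztop8.png

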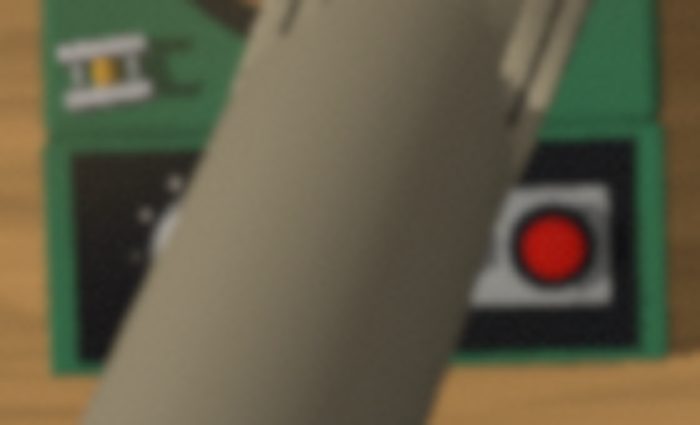

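View pics/scene8.png

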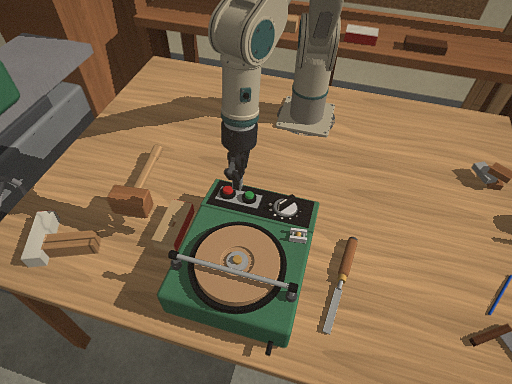

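The selector is on dot 5, both buttons stand out, and guide, chisel, block and mallet look unmoved. The arm is free in the air with near-zero force, so I'll hand in.

```bash
python3 -c "
from cell import ctrl
print(ctrl.finish_job()); print(ctrl.read_state()['clock'])"
```

```text
the job is handed in; nothing more can be done
None
the job is handed in; nothing more can be done
```

The selector is at speed 5, the start button has been pressed in and released, and I handed the job in at about 10 s of the 54 s allowed. No verdict was reported.

**Selector:** It started at speed 2. With the closed fingertip on one side of the bar, I pushed it round three clicks. Pictures showed it at 3 and at 4 after the first two. The arm hid the knob after the third, so I lifted clear, and before I touched start both cameras showed it at 5 (about 120°). The force readings taken after each push were under about 1.5 N; I did not read the force during the pushes.

**Start button:** I pressed it along the panel's normal until the force jumped from 5 N to 19 N over about 1 mm. I took that as the end stop, since the button's travel can't be read directly.

**Last checks:**
- The scene camera showed the selector at 5 and both buttons standing out. In the same view, the honing guide, chisel, block and mallet looked unmoved.
- The tool was in free air at z = 258 mm with almost no force on it.
- The top camera couldn't confirm the start button's height because the arm blocked its view, so that rests on the scene camera. It did measure the stop button at 127.4 mm, against about 126 mm expected when out.
- The two cameras differed by about 2 mm on where the machine stands, which made no difference to the work.

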